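# Snap the cap onto the uncapped marker

## Task

One of the two thick markers on the desk has been left standing nib up without its cap, which is in the covered compartment of the desk tray. Slide the tray's cover all the way across to the other compartment, take out the cap and press it straight down onto the uncapped marker until it clicks, then keep pressing so that it sits fully home on the marker's shoulder. Finish while still holding the cap pressed down on the marker (do not let go), and leave the little jar between the markers where it stands.

Things in the scene. Friction and masses are not known exactly. Their poses are not given: they have to be found in the camera images.
- tray: Grey desk tray, fixed, 102 x 196 x 58 mm (x, y, height), long side roughly across in front of the robot. Origin: centre of its underside, 4 mm above z = 0 (it stands on feet). Two open compartments, each 88 (x) by 92 mm (y) inside, centres at y = -0.048 (right) and +0.048 (left); inner floor 4 mm, walls 52 mm, guide rails 58 mm above its underside. The cap is in the right one, an eraser in the left.
- cover (a joint): Slide of the tray's flat aluminium cover along the tray's +y axis, in m: 0 = over the right compartment (closed over the cap), 0.096 = fully across over the left compartment, its stop. Friction about 1.2 N; it stays where it is left.
- cover_grip (a point): Centre of the grip ridge on the middle of the cover, 69 mm above z = 0; moves with the cover, axes as the tray's. The ridge is 44 mm long along the tray's x and 10 mm thick along the tray's y (pinch it across that); its top is 8 mm above this point and the cover plate's top 8 mm below it.
- cap_mid (a point): Centre (half-way up) of the loose black marker cap: cylinder 28 mm across, 44 mm tall, about 25 g, closed end up (z), standing mouth down on the floor of the tray's right compartment near its middle. Mouth 22 mm below this point. Bore 38 mm deep and 23 mm wide, with an inner lip 18 mm wide, 4 mm high at the mouth.
- marker_home (a point): On the uncapped marker's axis: where the cap's centre is once fully home, 92 mm above the desk; z up. The cap's lip meets the spring catches about 12 mm short of home; the push rises to 7 to 12 N, drops from about 9 mm short, and about 5 mm short the catches spring out over the lip and draw the cap down (the click). The rigid shoulder, 22 mm below this point, then stops the cap's mouth.
- marker: The uncapped marker, upright, fixed in a round steel stand 60 mm across, 30 mm high. Origin: centre of the stand's underside. White barrel 28 mm across up to a flat shoulder at 70 mm; above it a neck 16 mm across to 88 mm, tapering to 8 mm across at 96 mm, nib tip at 104 mm. Four round spring catches stick out 3 mm from the neck at 78.5 mm.
- marker_capped: The other marker, alike, in the same kind of stand, with its black cap already on (top at 114 mm). Fixed; leave it. Origin: centre of the stand's underside. The two markers stand farther away than the tray, one to the left and one to the right, either way round.
- jar: Small white jar with a lid, 45 mm across and 54 mm tall, loose, standing between the two markers. Origin: centre of its underside. Leave it where it stands.

How it is judged:
By the outcome, as a careful person would: the job done as asked, in the order asked, and still so for the second after the job is handed in, while the arm keeps its last pose, push and grip.
It also fails if it takes over 48 s, if anything falls off the work surface, if the arm or the gripper's body presses on something with over 40 N, if the wrist force passes 120 N, or if a joint passes its speed limit or range.

## Robot

A 6-joint arm with a two-finger parallel gripper is mounted at the origin on the work surface; the furniture and walls round the work are solid. World frame = base frame: x ahead of the robot, y to its left, z up, the work surface at z = 0. Lengths are in mm, angles in rad, forces in N, time in s.
With the tool pointing down it reaches from about 350 to 775 mm from the base axis. Payload 7.3 kg.
Tool frame: the origin (TCP) lies midway between the tips of the shut fingers; the grasp point (between the pads) lies 19 mm behind it; z points along the fingers, y is the line along which they close (so a half turn about z gives the same grasp; the last joint's range is limited). The gripper opens to 92 mm and grips with 3 to 60 N. Pads are 19 mm wide; open, the fingers measure 130 mm over their backs; the gripper's body (75 mm by 190 mm) begins 47 mm behind the grasp point.
Start: joints at [-0.146, 0.342, 1.524, -0, 1.275, -0.146], TCP at [525.019, 0.019, 226.741] pointing down, gripper open.
Joint ranges: [-2.53, 2.53], [-0.77, 2.02], [0.04, 2.7], [-1, 4.14], [0.28, 2.66], [-3.11, 3.11]. Speed limits (rad/s): [2.57, 2.57, 3.14, 3.14, 3.14, 3.14].

## Interface

Orientations are given as [roll, pitch, yaw] about the fixed x, y, z axes, in that order (R = Rz(yaw) Ry(pitch) Rx(roll)).
In Python, from plant import bot gives the robot as it stands.
- The arm moves only by the tool jog_arm, never from a script. Its arguments are lists of equal length, an entry for each row: "dp": the shift along the tool's x, y, z in m, a list of three; "twist": the turn about the tool's z in degrees. A call has 1 to 10 rows; each row shifts and turns the commanded pose from where the row before left it, along the tool's axes as they then stand; what a row does not reach is not made up. A row lasts 1/8 s, in which the tool goes at most 62.5 mm and 10.7 degrees, less where a joint would pass 70% of its speed; a pose out of reach is approached as far as the arm can. A call is refused whole if a number of a shift passes 0.0625 or a number of a turn 10.7, either way. A call with a gripper value outside its range is refused whole. "jaw" is the finger opening in m, from 0 to 0.0918, set as the call begins (left out, the last holds). The fingers move at their own pace and stop on an object; the grip force is fixed at half the most. Time passes only in rows, so rows that do not move let the fingers close. It gives the time, the measured TCP pose, the force, the opening and the grip force at its end, in the units of the state.
- bot.get_obs(): the state, without advancing time (a new reading comes with each control period).
- bot.capture(name): name is "scene" or "side" or "wrist"; returns the picture (384x512x3 uint8, blue, green, red); there is no depth.
- bot.camera_params(name): a dict with "fx", "fy", "cx", "cy" (pixels), "R" (3x3) and "t" (3): a world point X has camera coordinates R X + t. Camera axes: x right, y down, z forward; pixel columns grow to the right and rows downward; lengths in mm; the calibration is good to about 2 mm. A picture is of the moment at which its call begins: read the wrist's pose just before it. camera_params takes no time and is no camera call; for the wrist camera it gives the pose at the moment of the call.
- bot.close_job(): hands the job in; it is judged then, once.
Trained networks look in the newest picture that a camera, given by its name, has taken for a name from the list of things; names that differ only in an ending like _2 or _b are one class to them, and where a whole thing is asked for, a point or a joint stands for the part that bears it (a point fixed in the world has none). Each returns a list of dicts, best first, with "confidence" (0 to 1); they miss things now and then, are a little off and sometimes report something else, mostly with a low value. They report only what shows in the picture. A call takes as long as a camera call.
- bot.find_in(camera, label): "bbox" ([centre column, centre row, width, height] in pixels, round what is visible of it).
- bot.masks_of(camera, label): "pixels" (384x512 bool, what is visible of it) and "bbox" ([centre column, centre row, width, height] in pixels, round what is visible of it).
The state is a dict: "time": time; "joint_positions": joint angles; "dq": joint speeds; "tau": joint torques, N m; "tool_pos": TCP position; "tcp_rot": TCP orientation; "contact_force": force on the tool from outside, world axes, zero at the start; "moment": the same for the moment, N m; "grip_width": finger opening in mm; "finger_force": force on a finger pad.
Only numpy, scipy, OpenCV 4.12 (cv2) and the standard library are available. Lean on these libraries where they do the work, as an engineer would, in place of code of your own. Each camera call takes 0.05 s, during which the arm holds its last target. There are 200 camera calls.

## Working session

There is one attempt and no reset: what is moved stays moved. The work goes in short steps, Python scripts to look and compute and a tool call to move; the robot and the scene stay as the last step left them, time stands still between calls to the robot, and variables do not carry over. Pictures are saved under pics/ and viewed, at most 10 in all, crops included, and the job is handed in when it is done.

Besides the shell and the picture viewer there is one more tool, called after "Emit:" by a JSON object that holds its "op" and its "data", one argument or row to a line. jog_arm: Moves the arm, as the interface text tells. Its arguments: {"type":"object","properties":{"dp":{"type":"array"},"twist":{"type":"array"},"jaw":{"type":"number"}},"required":["dp","twist"]}

```bash
mkdir -p pics; ls
cat > h.py <<'E'
import numpy as np, cv2
from plant import bot
def ray(cam,u,v,P=None):
    P=P or bot.camera_params(cam);R=np.array(P["R"]);t=np.array(P["t"])
    d=R.T@np.array([(u-P["cx"])/P["fx"],(v-P["cy"])/P["fy"],1]);return -R.T@t,d
def onz(cam,u,v,z,P=None):
    c,d=ray(cam,u,v,P);return c+d*(z-c[2])/d[2]
def proj(cam,X,P=None):
    P=P or bot.camera_params(cam);p=np.array(P["R"])@np.array(X)+np.array(P["t"])
    return p[0]/p[2]*P["fx"]+P["cx"],p[1]/p[2]*P["fy"]+P["cy"]
E
python3 - <<'E'
from h import *
ims=[]
for c in ["scene","side","wrist"]:
    im=bot.capture(c);ims.append(im)
    print(c,bot.camera_params(c)["t"])
    for l in ["tray","cover_grip","marker","marker_capped","jar"]:
        r=bot.find_in(c,l);print(l,[(np.round(x["bbox"],1).tolist(),round(x["confidence"],2)) for x in r[:3]])
cv2.imwrite("pics/a.png",np.hstack(ims[:2])[:, :] if 0 else cv2.resize(np.vstack([np.hstack(ims[:2]),np.hstack([ims[2],ims[2]*0])]),(800,600)))
o=bot.get_obs();print(o["time"],o["tool_pos"],o["tcp_rot"],o["grip_width"])
E
```

```text
pics
scene [435.11195875 337.778742   654.60976167]
tray [([274.4, 245.2, 107.7, 93.9], 0.75)]
cover_grip [([293.7, 229.9, 61.4, 51.7], 0.65)]
marker [([267.8, 167.9, 27.4, 38.1], 0.8)]
marker_capped [([205.3, 209.4, 25.3, 53.0], 0.88)]
jar [([227.2, 191.1, 21.5, 30.4], 0.57), ([293.1, 230.7, 62.8, 50.0], 0.23)]
side [-584.69678984  102.36174198  861.8723137 ]
tray [([204.2, 193.7, 77.0, 87.6], 0.88)]
cover_grip [([201.2, 194.4, 58.2, 39.4], 0.74), ([294.4, 238.9, 31.1, 48.9], 0.4)]
marker [([294.9, 239.9, 30.2, 49.0], 0.96)]
marker_capped [([285.7, 167.2, 27.0, 57.0], 0.84)]
jar [([303.6, 203.7, 25.6, 34.4], 0.63), ([295.9, 241.2, 34.5, 50.5], 0.42), ([204.4, 191.6, 73.5, 82.3], 0.27)]
wrist [-525.76296575  -33.12918927  389.51818476]
tray [([232.1, 121.0, 128.4, 199.3], 0.6), ([326.9, 234.1, 15.5, 23.9], 0.31)]
cover_grip [([217.8, 160.2, 97.2, 104.4], 0.75)]
marker [([328.1, 235.5, 19.5, 26.0], 0.72)]
marker_capped []
jar [([384.9, 169.9, 50.7, 40.4], 0.74)]
0.9 [5.25021834e+02 3.19863492e-02 2.26751567e+02] [ 3.14149292e+00 -8.73536709e-06  1.57077873e+00] 91.62383306409451
```

View pics/a.png

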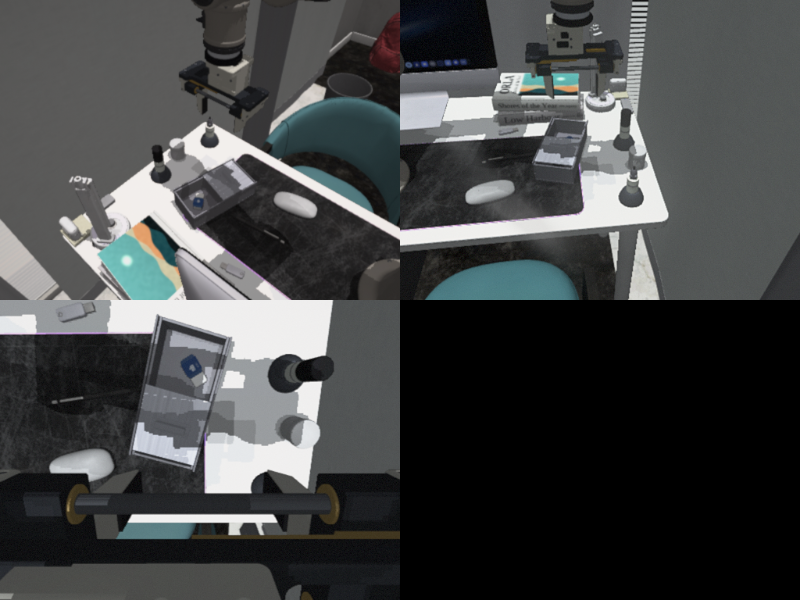

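The wrist image shows the tray with its cover over the lower (right) compartment. The capped marker is on the left at (410,95 px), the jar is in the middle, and the uncapped marker is on the right. Next I'll measure each of these.

Run:
```python
from h import *
im=bot.capture("wrist");cv2.imwrite("pics/b.png",cv2.resize(im[0:260,140:440],None,fx=2.6,fy=2.3,interpolation=cv2.INTER_CUBIC))
P=bot.camera_params("wrist")
for l in ["tray","cover_grip","jar"]:
    m=bot.masks_of("wrist",l)
    if m:
        m=m[0]; k=m["pixels"].astype(np.uint8)
        c=max(cv2.findContours(k,0,2)[0],key=cv2.contourArea)
        r=cv2.boxPoints(cv2.minAreaRect(c))
        print(l,m["confidence"],cv2.minAreaRect(c))
        for q in r: print(q.round(1),onz("wrist",*q,62,P).round(1))
# triangulate markers via symmetric-axis: sweep over scene/side masks
for l in ["marker","marker_capped"]:
  for c in ["scene","side"]:
    bot.capture(c)
    m=bot.masks_of(c,l)
    if m:
        k=m[0]["pixels"];v,u=np.nonzero(k);print(l,c,m[0]["confidence"],"top",u[v==v.min()].mean(),v.min(),"bot",v.max(),"bboxu",u.min(),u.max())
        top=104 if l=="marker" else 114
        print(" top->",onz(c,u[v==v.min()].mean(),v.min(),top).round(1)," stand-bottom near edge->",onz(c,(u.min()+u.max())/2,v.max(),0).round(1))
```

```text
tray 0.78 ((224.17208862304688, 119.02819061279297), (101.34233093261719, 182.07723999023438), 15.64224624633789)
[150.8 193. ] [400. -22.  62.]
[199.9  17.7] [466.9 159.8  62. ]
[297.5  45. ] [565.1 134.9  62. ]
[248.4 220.4] [513.2 -55.9  62. ]
cover_grip 0.94 ((216.64874267578125, 160.14089965820312), (87.09185791015625, 85.54912567138672), 15.376249313354492)
[163.3 189.8] [414.9 -18.1  62. ]
[186.  107.4] [447.3  73.8  62. ]
[270.  130.4] [537.9  49.4  62. ]
[247.3 212.9] [511.9 -46.5  62. ]
jar 0.77 ((382.73529052734375, 169.558837890625), (51.175018310546875, 39.04823303222656), 14.03624439239502)
[353.2 182.3] [634.2  -9.1  62. ]
[362.6 144.4] [641.   34.2  62. ]
[412.3 156.8] [698.   20.3  62. ]
[402.8 194.7] [693.2 -24.   62. ]
marker scene 0.88 top 268.5 151 bot 188 bboxu 258 279
 top-> [ 639.5 -103.1  104. ]  stand-bottom near edge-> [626.4 -89.9   0. ]
marker side 0.92 top 299.0 215 bot 265 bboxu 280 311
 top-> [ 642. -117.  104.]  stand-bottom near edge-> [ 639.2 -139.6    0. ]
marker_capped scene 0.72 top 296.5 205 bot 254 bboxu 260 322
 top-> [483.5  -3.2 114. ]  stand-bottom near edge-> [463.7  30.   -0. ]
marker_capped side 0.68 top 288.5 139 bot 192 bboxu 273 299
 top-> [661.5  97.9 114. ]  stand-bottom near edge-> [656.8  62.7   0. ]
```

View pics/b.png

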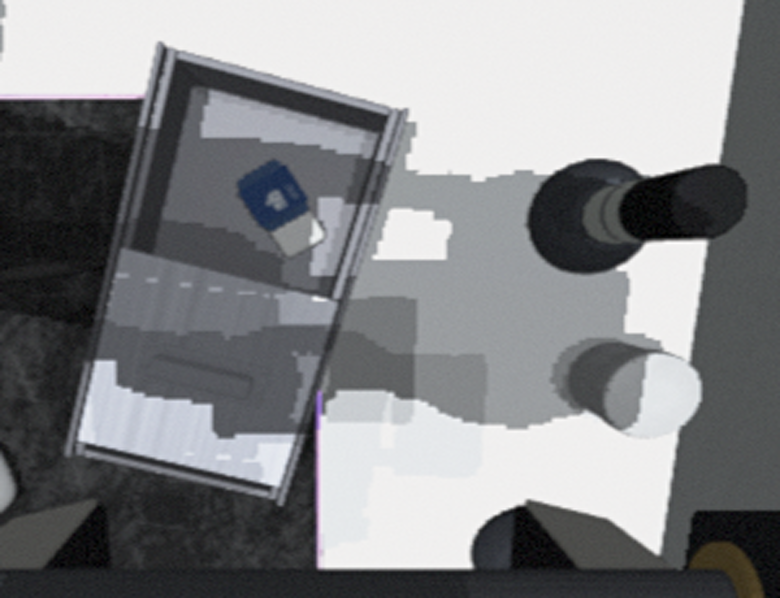

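The crop shows the tray's rail corners at about (160,47), (405,112), (70,455) and (282,500). The ridge runs from about (155,360) to (250,388).

Run:
```python
from h import *
P=bot.camera_params("wrist")
f=lambda x,y,z:onz("wrist",140+x/2.6,y/2.3,z,P)
C=np.array([f(*q,62) for q in [(160,47),(405,112),(282,500),(70,455)]]);print(C.round(1))
m=C.mean(0);print("tray centre",m.round(1))
for a,b in [(0,1),(3,2)]:
  d=C[b]-C[a];print("x",np.hypot(*d[:2]),np.degrees(np.arctan2(d[1],d[0])))
for a,b in [(3,0),(2,1)]:
  d=C[b]-C[a];print("y",np.hypot(*d[:2]),np.degrees(np.arctan2(-d[0],d[1])))
r=np.array([f(155,357,77),f(250,378,77),f(252,396,69),f(155,372,69)]);print(r.round(1))
```

```text
[[468.4 157.4  62. ]
 [563.4 131.5  62. ]
 [513.3 -52.1  62. ]
 [418.3 -27.8  62. ]]
tray centre [490.8  52.2  62. ]
x 98.46249927220893 -15.226047691282956
x 98.05412671397076 -14.358343741426541
y 191.84931111185668 -15.150923846799285
y 190.36431694643903 -15.276633916619074
[[462.3  24.4  77. ]
 [501.2  14.5  77. ]
 [501.2   4.2  69. ]
 [460.2  16.   69. ]]
```

Run:
```python
from h import *
from scipy.optimize import least_squares
P=bot.camera_params("wrist");R=np.array(P["R"]);print((-R.T@np.array(P["t"])).round(1),R.round(3).tolist(),P["fx"])
pts=[((-51,98,62),(160,47)),((51,98,62),(405,112)),((51,-98,62),(282,500)),((-51,-98,62),(70,455)),((-22,-43,77),(155,357)),((22,-43,77),(250,378)),((-22,-53,77),(153,370)),((22,-53,77),(248,394))]
def w(p,q):
    c,s=np.cos(p[2]),np.sin(p[2]);return (p[0]+c*q[0]-s*q[1],p[1]+s*q[0]+c*q[1],q[2]+ (p[3] if len(p)>3 else 0))
def res(p): return np.concatenate([np.array(proj("wrist",w(p,q),P))-(140+x/2.6,y/2.3) for q,(x,y) in pts])
for p0 in ([490,52,-.26],[490,52,-.26,0]):
    s=least_squares(res,p0);print(s.x.round(3),res(s.x).round(1)); print("ridge",np.round(w(s.x,(0,-48,69)),1))
```

```text
[526.   70.2 384.2] [[1.0, -0.0, -0.001], [0.0, -0.965, 0.263], [-0.001, -0.263, -0.965]] 288.33790889680904
[ 4.92232e+02  5.65050e+01 -2.66000e-01] [-0.  -8.   3.9 -6.6  2.  -0.5 -1.1 -2.6 -2.2  3.3  1.   4.8 -3.4  6.5
 -0.4  6.5]
ridge [479.6  10.2  69. ]
[ 4.90044e+02  5.54120e+01 -2.64000e-01 -1.79790e+01] [ 1.1 -1.2 -0.5 -1.8  0.9 -4.8  1.9 -5.8 -0.8  1.8  0.4  2.7 -1.8  4.6
 -1.   3.9]
ridge [477.5   9.1  51. ]
```

Emit:
{"op": "jog_arm", "data": {
  "dp": [
    [0.013, -0.045, 0],
    [0, 0, 0.015],
    [0, 0, 0.015],
    [0, 0, 0.015],
    [0, 0, 0.015],
    [0, 0, 0.015],
    [0, 0, 0.015],
    [0, 0, 0.015],
    [0, 0, 0]
  ],
  "twist": [0, -10.7, -10.7, -10.7, -10.7, -10.7, -10.7, -10.7, 0],
  "jaw": 0.05
}}

```text
time: 2.62
tool_pos: [479.4, 13.1, 121.0]
tcp_rot: [-3.141, -0.002, 2.876]
contact_force: [0.4, 0.6, 0.9]
grip_width: 50.2
finger_force: 0.0
```

Run:
```python
from h import *
o=bot.get_obs();print(o["time"],o["tool_pos"],o["tcp_rot"],o["joint_positions"].round(2) if hasattr(o["joint_positions"],'round') else o["joint_positions"])
P=bot.camera_params("wrist");np.save("P.npy",P,allow_pickle=True)
im=bot.capture("wrist")
p=o["tool_pos"];print("tcp px",proj("wrist",p,P),"cam",(-np.array(P["R"]).T@np.array(P["t"])).round(1))
cv2.imwrite("pics/c.png",cv2.resize(im,(768,576)))
for l in ["cover_grip","tray"]:
    for m in bot.masks_of("wrist",l)[:1]:
        c=max(cv2.findContours(m["pixels"].astype(np.uint8),0,2)[0],key=cv2.contourArea);r=cv2.minAreaRect(c)
        print(l,m["confidence"],r,[onz("wrist",*q,61,P).round(1).tolist() for q in cv2.boxPoints(r)])
```

```text
2.625 [479.379737    13.08386995 120.96758886] [-3.14131286e+00 -2.12304188e-03  2.87627608e+00] [-0.13  0.38  1.79  0.    0.97 -1.44]
tcp px (np.float64(259.2318084690988), np.float64(233.0475854082228)) cam [412.5  31.1 278.6]
cover_grip 0.77 ((261.0, 194.5), (107.0, 128.0), 90.0) [[420.9, -19.2, 61.0], [446.0, 73.2, 61.0], [532.0, 55.2, 61.0], [504.2, -46.9, 61.0]]
tray 0.93 ((313.5, 191.5), (113.0, 259.0), 90.0) [[414.1, -27.1, 61.0], [464.7, 158.8, 61.0], [557.6, 149.4, 61.0], [501.4, -57.3, 61.0]]
```

View pics/c.png

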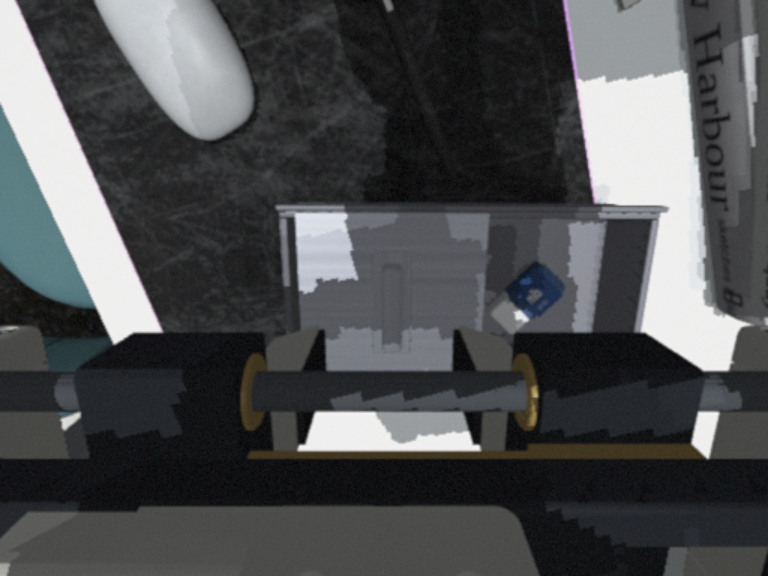

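The ridge shows at full-view columns 382–403 and rows 262–350, aligned with the image axes. That confirms the yaw, and the cover's right edge is at column 487.

Run:
```python
from h import *
P=np.load("P.npy",allow_pickle=True).item()
o=bot.get_obs();T=np.array(o["tool_pos"]);a=o["tcp_rot"][2];ux=np.array([np.cos(a),np.sin(a)]);uy=np.array([np.sin(a),-np.cos(a)])
for n,x,y,z in [("ridge far",392,264,77),("ridge near",392,348,77),("ridge ctr",392.5,306,77),("coverR",487,300,61),("trayL",281,210,62),("trayR",666,210,62),("BL",295,330,61)]:
    p=onz("wrist",x/1.5,y/1.5,z,P);d=(p-T)[:2];print(n,p.round(1),"tool",(d@ux).round(1),(d@uy).round(1))
```

```text
ridge far [455.9  21.1  77. ] tool 25.8 1.3
ridge near [497.6   9.8  77. ] tool -17.4 1.5
ridge ctr [476.3  15.8  77. ] tool 4.8 1.6
coverR [491.2  63.5  61. ] tool 3.0 51.5
trayL [418.2 -25.7  62. ] tool 49.8 -53.7
trayR [468.3 158.6  62. ] tool 50.1 137.2
BL [480.7 -39.4  61. ] tool -14.0 -50.5
```

Emit:
{"op": "jog_arm", "data": {
  "dp": [
    [0.004, 0.0015, 0.018],
    [0, 0, 0.02],
    [0, 0, 0.017],
    [0, 0, 0]
  ],
  "twist": [0, 0, 0, 0],
  "jaw": 0.05
}}

```text
time: 3.28
tool_pos: [476.2, 15.6, 66.5]
tcp_rot: [-3.141, -0.001, 2.876]
contact_force: [-0.0, -1.0, 0.1]
grip_width: 50.1
finger_force: 0.0
```

Emit:
{"op": "jog_arm", "data": {
  "dp": [
    [0, 0, 0],
    [0, 0, 0],
    [0, 0, 0],
    [0, 0, 0]
  ],
  "twist": [0, 0, 0, 0],
  "jaw": 0.0
}}

```text
time: 3.78
tool_pos: [476.7, 15.5, 67.0]
tcp_rot: [3.142, 0.001, 2.878]
contact_force: [0.1, -0.2, 0.3]
grip_width: 15.0
finger_force: 0.0
```

Emit:
{"op": "jog_arm", "data": {
  "dp": [
    [0, 0, 0],
    [0, 0, 0]
  ],
  "twist": [0, 0],
  "jaw": 0.0
}}

```text
time: 4.03
tool_pos: [476.7, 15.5, 66.9]
tcp_rot: [3.142, 0.0, 2.878]
contact_force: [-0.7, -0.4, 2.6]
grip_width: 9.4
finger_force: 30.0
```

Emit:
{"op": "jog_arm", "data": {
  "dp": [
    [0, 0.01, 0],
    [0, 0.016, 0],
    [0, 0.02, 0],
    [0, 0.02, 0],
    [0, 0.014, 0],
    [0, 0.005, 0],
    [0, 0, 0]
  ],
  "twist": [0, 0, 0, 0, 0, 0, 0],
  "jaw": 0.0
}}

```text
time: 4.9
tool_pos: [499.4, 98.1, 66.9]
tcp_rot: [3.141, 0.002, 2.878]
contact_force: [4.7, -0.7, 0.9]
grip_width: 9.6
finger_force: 30.0
```

Emit:
{"op": "jog_arm", "data": {
  "dp": [
    [0, 0.004, 0],
    [0, 0.004, 0],
    [0, 0, 0]
  ],
  "twist": [0, 0, 0],
  "jaw": 0.0
}}

```text
time: 5.28
tool_pos: [499.9, 100.2, 66.8]
tcp_rot: [-3.133, -0.001, 2.879]
contact_force: [-1.2, -26.4, 7.6]
grip_width: 9.7
finger_force: 30.0
```

Emit:
{"op": "jog_arm", "data": {
  "dp": [
    [0, 0.003, 0],
    [0, 0.002, 0],
    [0, 0, 0]
  ],
  "twist": [0, 0, 0],
  "jaw": 0.0
}}

```text
time: 5.65
tool_pos: [499.9, 100.4, 66.7]
tcp_rot: [-3.126, -0.002, 2.88]
contact_force: [-4.7, -48.1, 12.0]
grip_width: 9.7
finger_force: 30.0
```

The cover is against its stop: the force rises with no more travel. I'll back off the push, release and rise to look.

Emit:
{"op": "jog_arm", "data": {
  "dp": [
    [0, -0.008, 0],
    [0, 0, 0]
  ],
  "twist": [0, 0],
  "jaw": 0.0
}}

```text
time: 5.9
tool_pos: [499.9, 100.0, 66.8]
tcp_rot: [-3.139, 0.0, 2.877]
contact_force: [2.0, -12.6, 3.5]
grip_width: 9.4
finger_force: 30.0
```

Emit:
{"op": "jog_arm", "data": {
  "dp": [
    [0, 0, 0],
    [0, 0, 0],
    [0, 0, 0],
    [0, 0, -0.03],
    [0, -0.03, -0.05],
    [0, -0.0625, -0.03],
    [0, 0, 0]
  ],
  "twist": [0, 0, 0, 0, 0, 0, 0],
  "jaw": 0.05
}}

```text
time: 6.78
tool_pos: [477.8, 16.7, 175.9]
tcp_rot: [3.141, 0.004, 2.875]
contact_force: [-0.5, 0.5, -0.6]
grip_width: 50.0
finger_force: 0.0
```

Run:
```python
from h import *
o=bot.get_obs();print(o["time"],o["tool_pos"],o["tcp_rot"])
P=bot.camera_params("wrist");np.save("P.npy",P,allow_pickle=True)
im=bot.capture("wrist")
cv2.imwrite("pics/d.png",cv2.resize(im[100:300],(768,300)))
T=np.array(o["tool_pos"]);a=o["tcp_rot"][2];ux=np.array([np.cos(a),np.sin(a)]);uy=np.array([np.sin(a),-np.cos(a)])
for l in ["cap_mid","cover_grip"]:
    for m in bot.masks_of("wrist",l)[:2]:
        b=m["bbox"];p=onz("wrist",b[0],b[1],30 if l=="cap_mid" else 61,P);d=(p-T)[:2]
        print(l,m["confidence"],np.round(b,1),p.round(1),"tool",d@ux,d@uy)
for c in ["scene","side"]:
    bot.capture(c)
    for m in bot.find_in(c,"cap_mid")[:2]: print(c,m["confidence"],np.round(m["bbox"],1),onz(c,*m["bbox"][:2],35).round(1))
```

```text
6.775 [477.84507149  16.7308265  175.85146887] [3.14143938 0.00383373 2.87463247]
cap_mid 0.55 [247.5 182.6  27.6  36.2] [480.3   3.1  30. ] tool -5.94829126343806 -12.51428312889645
cap_mid 0.4 [346.3 185.  111.6  92.2] [511.2 105.9  30. ] tool -8.665792787548018 94.77228014312182
cover_grip 0.89 [347.9 183.7 103.9  93.4] [500.  100.4  61. ] tool 0.709262568908977 86.50738141975219
scene 0.84 [296.1 237.8  17.6  21.1] [467.2  11.2  35. ]
side 0.6 [201.1 204.3  14.1  19.5] [474.5   3.8  35. ]
```

View pics/d.png

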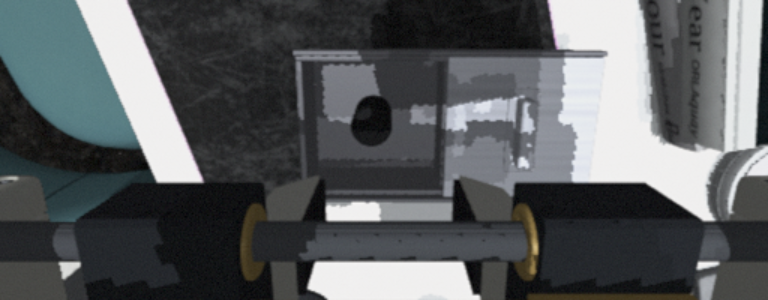

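The cover now sits fully over the left compartment, and the cap stands in the right one at about (371,120) in the crop. I'll fit a cylinder silhouette to it.

```bash
cat >> h.py <<'E'
from scipy.optimize import least_squares
def cylfit(obs,rings,x0):
    """obs: list of (cam,P,bbox); rings: [(z,r)]; returns xy"""
    t=np.linspace(0,2*np.pi,60)
    def res(p):
        out=[]
        for c,P,b in obs:
            q=np.array([proj(c,(p[0]+r*np.cos(s),p[1]+r*np.sin(s),z),P) for z,r in rings for s in t])
            lo,hi=q.min(0),q.max(0);out+=list((lo+hi)/2-b[:2])+list(.3*(hi-lo-b[2:]))
        return np.array(out)
    s=least_squares(res,x0);return s.x,s.fun
E
python3 - <<'E'
from h import *
P=np.load("P.npy",allow_pickle=True).item()
o=bot.get_obs();T=np.array(o["tool_pos"]);a=o["tcp_rot"][2];ux=np.array([np.cos(a),np.sin(a)]);uy=np.array([np.sin(a),-np.cos(a)])
for b in ([247.5,182.6,27.6,36.2],[247.3,180.5,27.5,34.5]):
    x,f=cylfit([("wrist",P,np.array(b))],[(8,14),(52,14)],[475,8]);d=x-T[:2];print(x.round(1),f.round(1),"tool",d@ux,d@uy)
cap=[475,6]
# markers from scene/side bboxes
Ps={c:bot.camera_params(c) for c in("scene","side")}
mk=[("side",Ps["side"],np.array([294.9,239.9,30.2,49.0])),("scene",Ps["scene"],np.array([267.8,167.9,27.4,38.1]))]
for s in (mk,mk[:1],mk[1:]): x,f=cylfit(s,[(0,30),(30,30),(104,.5)],[640,-105]);print("marker",x.round(1),f.round(1))
E
```

```text
[479.5   4.2] [-0.   0.   0.  -0.4] tool -6.257885660980694 -14.733899178790141
[477.2   4.6] [ 0.  -0.   0.1  0.1] tool -3.911901428693331 -14.898472691109783
marker [ 643.5 -111.7] [ 0.9 -0.7  1.   1.2  1.2  0.6 -0.9  0.7]
marker [ 641.6 -113.1] [-0.  -0.   1.   1.3]
marker [ 647.1 -111.3] [-0.   0.  -1.   0.7]
```

Emit:
{"op": "jog_arm", "data": {
  "dp": [
    [-0.005, -0.0148, 0.03],
    [0, 0, 0.04],
    [0, 0, 0.03],
    [0, 0, 0]
  ],
  "twist": [0, 0, 0, 0],
  "jaw": 0.042
}}

```text
time: 7.62
tool_pos: [476.8, 4.3, 71.7]
tcp_rot: [-3.141, -0.006, 2.879]
contact_force: [0.5, 0.5, 1.0]
grip_width: 42.0
finger_force: 0.0
```

Run:
```python
from h import *
o=bot.get_obs();print(o["time"],o["tool_pos"],o["tcp_rot"],o["grip_width"])
P=bot.camera_params("wrist");np.save("P.npy",P,allow_pickle=True)
im=bot.capture("wrist");cv2.imwrite("pics/e.png",im[120:260,130:430].repeat(2,0).repeat(2,1))
T=np.array(o["tool_pos"]);a=o["tcp_rot"][2];ux=np.array([np.cos(a),np.sin(a)]);uy=np.array([np.sin(a),-np.cos(a)])
for m in bot.masks_of("wrist","cap_mid")[:2]:
    b=np.array(m["bbox"]);x,f=cylfit([("wrist",P,b)],[(8,14),(52,14)],[475,8]);d=x-T[:2]
    print(m["confidence"],b.round(1),x.round(1),f.round(1),"tool",d@ux,d@uy)
```

```text
7.625 [476.80748872   4.2542913   71.70878564] [-3.14101023 -0.00563487  2.87899429] 41.99722407551285
0.88 [258.9 213.6  41.2  59. ] [477.7   3.8] [ 0.   0.   0.4 -0.7] tool -0.9868590040063021 -0.21737081222320725
```

View pics/e.png

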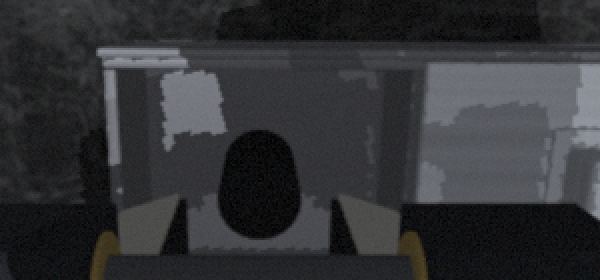

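The cap is centred between the fingers, at about (260,185) in the crop. Descending to grasp.

Emit:
{"op": "jog_arm", "data": {
  "dp": [
    [-0.001, 0, 0.02],
    [0, 0, 0.02],
    [0, 0, 0.01],
    [0, 0, 0]
  ],
  "twist": [0, 0, 0, 0],
  "jaw": 0.042
}}

```text
time: 8.22
tool_pos: [479.8, 3.3, 24.2]
tcp_rot: [3.142, 0.0, 2.878]
contact_force: [-0.2, -0.4, -1.0]
grip_width: 42.0
finger_force: 0.0
```

Emit:
{"op": "jog_arm", "data": {
  "dp": [
    [0, 0, 0],
    [0, 0, 0],
    [0, 0, 0],
    [0, 0, 0]
  ],
  "twist": [0, 0, 0, 0],
  "jaw": 0.0
}}

```text
time: 8.72
tool_pos: [480.0, 3.1, 24.5]
tcp_rot: [3.141, 0.002, 2.878]
contact_force: [0.0, 0.3, 5.6]
grip_width: 27.8
finger_force: 30.0
```

Emit:
{"op": "jog_arm", "data": {
  "dp": [
    [0, 0, -0.03],
    [0, 0, -0.06],
    [0, 0, -0.05],
    [-0.047, -0.017, -0.01],
    [-0.047, -0.017, 0],
    [-0.047, -0.017, 0],
    [-0.046, -0.017, 0],
    [0, 0, 0],
    [0, 0, 0]
  ],
  "twist": [0, 0, 0, 0, 0, 0, 0, 0, 0]
}}

```text
time: 9.85
tool_pos: [641.5, -110.8, 173.1]
tcp_rot: [3.141, -0.002, 2.878]
contact_force: [-0.4, 0.5, -0.0]
grip_width: 27.6
finger_force: 30.0
```

```bash
cat > look.py <<'E'
from h import *
import sys
o=bot.get_obs();print(o["time"],o["tool_pos"],o["tcp_rot"],o["grip_width"])
P=bot.camera_params("wrist")
im=bot.capture("wrist");cv2.imwrite(sys.argv[1],cv2.resize(im[60:300,130:430],None,fx=2.5,fy=2.5))
T=np.array(o["tool_pos"]);a=o["tcp_rot"][2];ux=np.array([np.cos(a),np.sin(a)]);uy=np.array([np.sin(a),-np.cos(a)])
print("tcp px",np.round(proj("wrist",T,P),1),"marker axis px",[np.round(proj("wrist",(643.5,-111.7,z),P),1).tolist() for z in(30,70,104)])
for l in("marker","cap_mid"):
  for m in bot.find_in("wrist",l)[:2]:
    b=np.array(m["bbox"]);print(l,round(m["confidence"],2),b.round(1))
Ps={c:bot.camera_params(c) for c in("scene","side")};crops=[]
for c in("scene","side"):
  im=bot.capture(c)
  u,v=map(int,proj(c,(643,-112,90)));crops.append(cv2.resize(im[v-60:v+60,u-60:u+60],(390,390),interpolation=cv2.INTER_CUBIC));print(c,"crop origin",u-60,v-60)
  for l in("marker","cap_mid"):
    for m in bot.find_in(c,l)[:2]: print(c,l,round(m["confidence"],2),np.round(m["bbox"],1))
cv2.imwrite(sys.argv[1][:-4]+"2.png",np.hstack(crops))
E
python3 look.py pics/f.png
```

```text
9.85 [ 641.48024449 -110.83467238  173.09127291] [ 3.14134483e+00 -1.87886982e-03  2.87791406e+00] 27.639257700962503
tcp px [259.2 233.1] marker axis px [[258.7, 180.6], [258.7, 190.4], [258.7, 201.4]]
marker 0.79 [260.2 176.4  50.8  51.3]
cap_mid 0.55 [258.  222.2  52.3  52.7]
cap_mid 0.48 [261.1 177.   54.4  47.4]
scene crop origin 209 93
scene marker 0.61 [269.2 171.4  26.6  36.3]
scene cap_mid 0.59 [272.1 124.8  15.1  26.2]
side crop origin 238 158
side marker 0.97 [295.1 240.7  29.8  54. ]
side marker 0.28 [213.7 165.8  52.6  33.1]
side cap_mid 0.55 [211.3 169.3  50.   32.4]
side cap_mid 0.46 [298.2 188.9  14.2  13. ]
```

View pics/f.png

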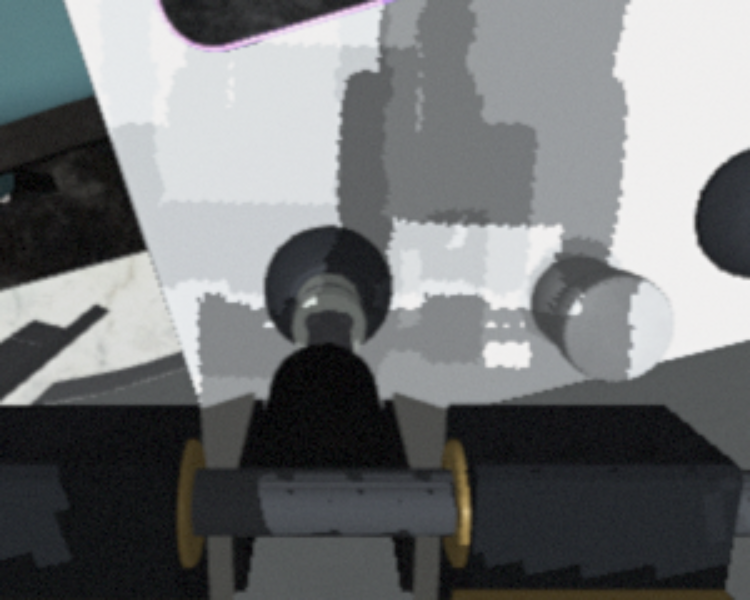

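View pics/f2.png

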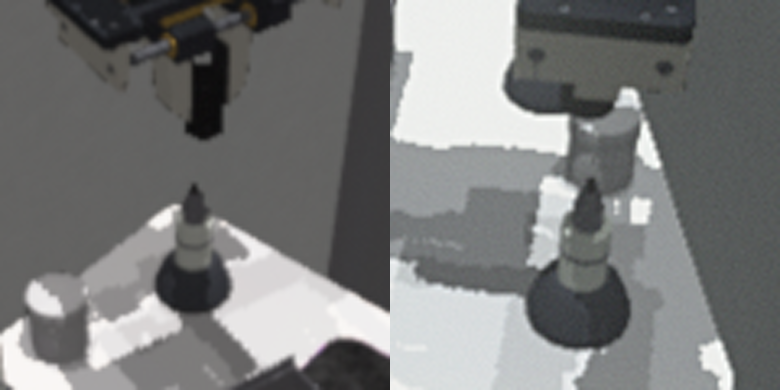

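The wrist crop shows the stand centred at about (328,290) with the cap's mouth edge at (325,345). The nib tip is at (195,184) in the scene crop and (592,180) in the side crop. The cap's bottom is centred at column 205 in the scene crop and 591 in the side crop. From these I'll triangulate the cap's offset from the marker.

```bash
cat > rel.py <<'E'
from h import *
Ps={c:bot.camera_params(c) for c in("scene","side","wrist")}
o=bot.get_obs();T=np.array(o["tool_pos"]);a=o["tcp_rot"][2];ux=np.array([np.cos(a),np.sin(a)]);uy=np.array([np.sin(a),-np.cos(a)])
S=3.25
def solve(us,z,x0=(643,-112)):
    return least_squares(lambda p:[proj(c,(p[0],p[1],z),Ps[c])[0]-u for c,u in us],x0).x
zm=T[2]+5.5-22
nib=solve([("scene",209+195/S),("side",238+202/S)],104)
sh=solve([("scene",209+194/S),("side",238+196/S)],60)
cap=solve([("scene",209+205.5/S),("side",238+201.5/S)],zm+8)
print("T",T.round(1),"nib",nib.round(1),"barrel",sh.round(1),"cap",cap.round(1))
t=np.linspace(0,6.28,90)
def ring(x,y,zr):return np.array([proj("wrist",(x+r*np.cos(s),y+r*np.sin(s),z),Ps["wrist"]) for z,r in zr for s in t])
def fit(zr,l,r_,top):
    f=lambda p:(lambda q:[q[:,0].min()-(130+l/2.5),q[:,0].max()-(130+r_/2.5),q[:,1].min()-(60+top/2.5)])(ring(*p,zr))
    s=least_squares(f,(643,-112));return s.x,s.fun
m,f1=fit([(0,30),(30,30)],265,392,227)
ms,f3=fit([(70,14)],301,364,275)
c,f2=fit([(zm,14)],272,380,343)
for n,x,f in(("stand",m,f1),("shoulder",ms,f3),("capmouth",c,f2)):print(n,x.round(1),np.round(f,1),"tool rel T",((x-T[:2])@ux).round(1),((x-T[:2])@uy).round(1))
for n,x in(("nib-cap",nib-cap),("barrel-cap",sh-cap)):print(n,(x@ux).round(1),(x@uy).round(1))
E
python3 rel.py
```

```text
T [ 642.2 -111.   174.1] nib [ 645.1 -111.7] barrel [ 645.2 -111.8] cap [ 639.4 -114.5]
stand [ 647.6 -109.8] [-2.5  2.5  0.1] tool rel T -4.9 2.5
shoulder [ 640.4 -106.7] [-2.4  2.4  0.1] tool rel T 2.8 3.7
capmouth [ 639.4 -109.4] [-0.2  0.2  0. ] tool rel T 3.1 0.8
nib-cap -4.8 4.2
barrel-cap -4.9 4.2
```

Emit:
{"op": "jog_arm", "data": {
  "dp": [
    [-0.006, 0.0015, 0.015],
    [0, 0, 0.02],
    [0, 0, 0.012],
    [0, 0, 0],
    [0, 0, 0],
    [0, 0, 0]
  ],
  "twist": [0, 0, 0, 0, 0, 0]
}}

```text
time: 11.05
tool_pos: [648.9, -111.4, 127.7]
tcp_rot: [-3.142, 0.002, 2.878]
contact_force: [0.6, 0.2, -0.0]
grip_width: 27.8
finger_force: 30.0
```

```bash
cat > look2.py <<'E'
from h import *
import sys
o=bot.get_obs();print(o["time"],o["tool_pos"],o["tcp_rot"],o["contact_force"])
out=[]
for c in("scene","side"):
  im=np.mean([bot.capture(c).astype(float) for _ in range(6)],0)
  u,v=map(int,proj(c,(644,-111,95)));print(c,"origin",u-20,v-30)
  k=np.clip(((im[v-30:v+30,u-20:u+20]/255)**.6)*255,0,255).astype(np.uint8)
  out.append(cv2.resize(k,(400,600),interpolation=cv2.INTER_CUBIC))
cv2.imwrite(sys.argv[1],np.hstack(out))
E
python3 look2.py pics/g.png
```

```text
11.05 [ 648.92051121 -111.42541787  127.65457419] [-3.14158415e+00  1.66253249e-03  2.87803045e+00] [ 0.59771525  0.16791525 -0.0133077 ]
scene origin 249 121
side origin 279 186
```

View pics/g.png

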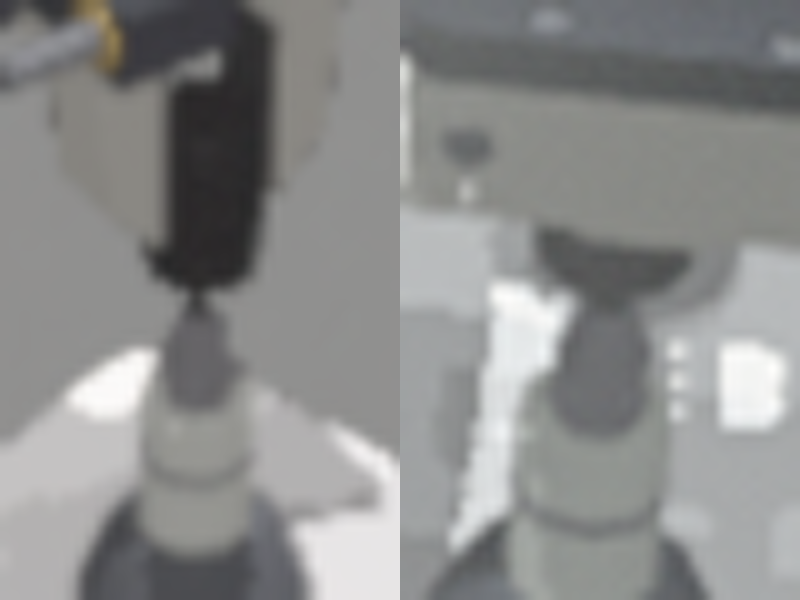

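The scene view (left) shows the cap mouth centred at about x=203, with the neck at 199 and the barrel at 195. In the side view the mouth is centred at about x=613, the neck at 599 and the nib at 602. I'll compute the remaining offset.

Run:
```python
from h import *
Ps={c:bot.camera_params(c) for c in("scene","side")}
o=bot.get_obs();T=np.array(o["tool_pos"]);a=o["tcp_rot"][2];ux=np.array([np.cos(a),np.sin(a)]);uy=np.array([np.sin(a),-np.cos(a)])
def solve(a,b,z):
    return least_squares(lambda p:[proj("scene",(p[0],p[1],z),Ps["scene"])[0]-249-a/10,proj("side",(p[0],p[1],z),Ps["side"])[0]-279-(b-400)/10],(643,-112)).x
n=solve(199,599,84);b=solve(194,591,65);c=solve(203.5,613,T[2]+5.5-20);print("tcp",T[:2],"neck",n,"barrel",b,"cap",c)
for x in(n,b):print((x-c)@ux,(x-c)@uy)
for q in ((644,-111,60),(644,-111,84),(644,-111,111),(644,-111,125)): print(q[2],(proj("scene",q)[0]-249)*10,(proj("scene",q)[1]-121)*10,(proj("side",q)[0]-279)*10+400,(proj("side",q)[1]-186)*10)
```

```text
tcp [ 648.4160922  -111.30575019] neck [ 644.5658066  -111.14992208] barrel [ 644.80453191 -110.03402148] cap [ 644.62256393 -112.14048136]
0.3128493637322229 0.9415701515208544
0.37307168779119587 2.081130241431988
60 198.7989620694708 415.3086460541809 585.5165057473238 444.2869163998023
84 200.4253295552769 340.01240216989174 595.6627879640354 348.16584842381076
111 202.3275080184237 251.9468851679818 607.5567048458788 235.48851807935733
125 203.34559422214454 204.8123551434901 613.9345563074608 175.0677766899858
```

Emit:
{"op": "jog_arm", "data": {
  "dp": [
    [0, 0.0012, 0.005],
    [0, 0, 0.007],
    [0, 0, 0.006],
    [0, 0, 0]
  ],
  "twist": [0, 0, 0, 0]
}}

```text
time: 12.15
tool_pos: [648.3, -110.0, 107.8]
tcp_rot: [3.142, -0.002, 2.878]
contact_force: [0.5, -0.6, -0.4]
grip_width: 27.9
finger_force: 30.0
```

Emit:
{"op": "jog_arm", "data": {
  "dp": [
    [0, 0, 0.005],
    [0, 0, 0.004],
    [0, 0, 0]
  ],
  "twist": [0, 0, 0]
}}

```text
time: 12.52
tool_pos: [648.5, -110.1, 99.3]
tcp_rot: [3.142, -0.001, 2.878]
contact_force: [-0.0, 0.2, -0.6]
grip_width: 27.4
finger_force: 30.0
```

Emit:
{"op": "jog_arm", "data": {
  "dp": [
    [0, 0, 0.002],
    [0, 0, 0.002],
    [0, 0, 0]
  ],
  "twist": [0, 0, 0]
}}

```text
time: 12.9
tool_pos: [649.3, -110.5, 97.0]
tcp_rot: [-3.141, 0.002, 2.878]
contact_force: [-1.4, -0.7, 4.1]
grip_width: 27.3
finger_force: 30.0
```

Emit:
{"op": "jog_arm", "data": {
  "dp": [
    [0, 0, 0.002],
    [0, 0, 0.002],
    [0, 0, 0]
  ],
  "twist": [0, 0, 0]
}}

```text
time: 13.28
tool_pos: [648.8, -110.4, 92.1]
tcp_rot: [-3.141, 0.001, 2.878]
contact_force: [-0.4, -1.3, 1.9]
grip_width: 27.7
finger_force: 30.0
```

Emit:
{"op": "jog_arm", "data": {
  "dp": [
    [0, 0, 0.002],
    [0, 0, 0.002],
    [0, 0, 0.001],
    [0, 0, 0]
  ],
  "twist": [0, 0, 0, 0]
}}

```text
time: 13.78
tool_pos: [648.8, -110.0, 86.7]
tcp_rot: [3.141, 0.0, 2.878]
contact_force: [-0.8, 0.3, -0.3]
grip_width: 27.5
finger_force: 30.0
```

Emit:
{"op": "jog_arm", "data": {
  "dp": [
    [0, 0, 0.002],
    [0, 0, 0.001],
    [0, 0, 0]
  ],
  "twist": [0, 0, 0]
}}

```text
time: 14.15
tool_pos: [649.1, -110.1, 86.5]
tcp_rot: [3.142, 0.002, 2.878]
contact_force: [-6.0, 2.0, 14.5]
grip_width: 27.3
finger_force: 30.0
```

The cap stopped at the predicted home height with 14.5 N. I'll press a little more, then check.

Emit:
{"op": "jog_arm", "data": {
  "dp": [
    [0, 0, 0.001],
    [0, 0, 0],
    [0, 0, 0]
  ],
  "twist": [0, 0, 0]
}}

```text
time: 14.52
tool_pos: [649.2, -110.1, 86.5]
tcp_rot: [-3.142, 0.003, 2.878]
contact_force: [-7.4, 2.8, 20.5]
grip_width: 27.9
finger_force: 30.0
```

```bash
python3 look2.py pics/i.png
```

```text
14.525 [ 649.15288508 -110.05423293   86.4603114 ] [-3.14153943e+00  2.69100645e-03  2.87835697e+00] [-7.38655423  2.81565027 20.51390904]
scene origin 249 121
side origin 279 186
```

View pics/i.png

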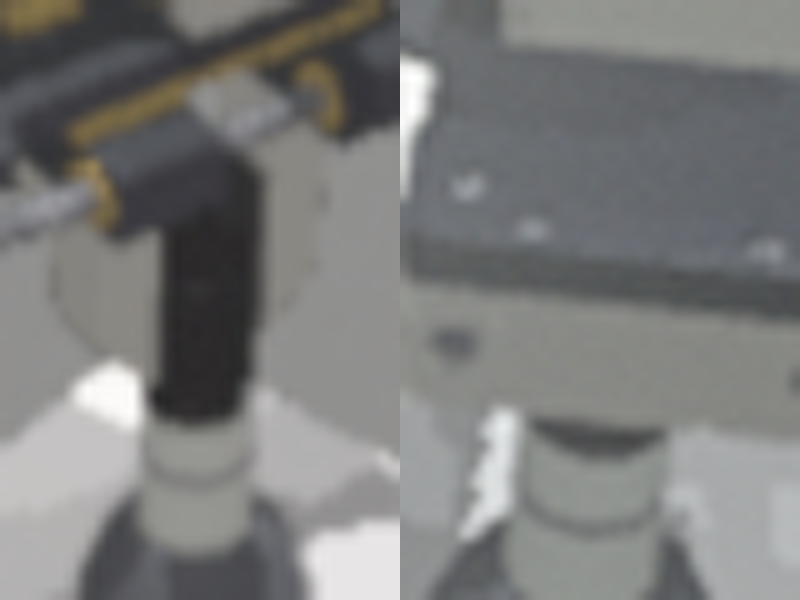

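Both views show the cap flush on the barrel's shoulder (scene about (197,420), side about (597,450)) with no gap. It is still held and pressed at about 20 N.

```bash
python3 -c "
from plant import bot
print(bot.close_job())"
```

```text
the job is handed in; nothing more can be done
None
```

I slid the cover across to its stop, pressed the cap fully home on the uncapped marker's shoulder, and handed the job in at about 15 s, still holding the cap down at about 20 N; the jar was not touched.

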